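# Send a carton down the roller lane with the pedal

## Task

Set the long narrow carton upright and lengthwise between the rails on the upper half of the small roller lane, so that it rests behind the raised stop, and let go of it. Then press the lane's spring pedal right down to its stop with the gripper and keep it down until the carton has rolled past the lane's stop to the end plate, then let the pedal come fully up again. Leave the two short cartons where they are.

Things in the scene. Friction and masses are not known exactly. Their poses are not given: they have to be found in the camera images.
- carton_center (a point): Centre of the long narrow folded card carton, 38 mm (its x) x 110 mm (its y) x 50 mm (its z, up), about 80 g; it stands on its 38 x 110 mm face. Grasp it across the 38 mm side. It is the longest and tallest of the three cartons.
- short_center_1 (a point): Centre of a short carton, 46 (x) x 75 (y) x 33 mm high, a bystander that must stay where it is.
- short_center_2 (a point): Centre of the other short carton, same size, also a bystander.
- lane_stop (a point): Point on the roller-top plane of the grey roller lane (fixed to the table), midway between the rails, where the stop comes up; 52 mm above the table. Frame: x across the lane (pedal on the -x side), y downhill along it (slope 0.14 rad), z square to the rollers. Side rails: 50 mm apart inside, 62 mm outside, 10 mm above the roller tops. The open upper end is at y = -190 mm.
- lane_load (a point): Point on the roller-top plane midway between the rails, 75 mm uphill of the stop; axes as lane_stop. Set the long carton's middle over it (centre 25 mm above the rollers), lengthwise: 18 mm to the stop. Rollers turn freely: it runs down by itself to the stop and, once that is lowered, on to the end plate (155 mm downhill of the stop, 26 mm above the rollers) in about 1 to 2 s.
- pedal_pad (a point): Place to press: on the ribbed rubber top of the pedal, 70 mm from its hinge, across its middle. x points along the plate to the hinge, z square to its top. At rest about 52 mm above the table; pressed to the pedal's stop 32 mm, and it goes no lower.
- pedal (a joint): Angle in rad of the pedal, a dark flat plate 95 x 74 mm beside the lane's upper half: 0 fully up (free edge raised 0.30 rad), 0.30 down on its stop (plate level). Hinge along the lane's y, 75 mm to the -x side of its middle line, 26 mm above the table; free edge away from the lane. Spring: about 4 N at pedal_pad to start it, 8 N at the stop.
- stop (a joint): How far the lane's stop plate (40 mm wide, 4 mm thick) is lowered, in m: 0 raised, standing 20 mm above the rollers; 0.030 fully lowered, 10 mm below them. Worked by the pedal only.
- paper_carton: Large open brown card box, empty, fixed on the table behind the work, an obstacle to pass in front of or over. Origin on its underside; it fills x -125 to +180 mm and y -80 to +210 mm of its own frame. Its sides facing the lane and the robot are 175 mm high, its y = +205 mm and x = +178 mm sides 295 mm.

How it is judged:
On the way, in this order (a step that is already met when the one before it is completed fails the run):
1. the long carton rests between the rails behind the raised stop, upright and let go (y of carton_center in the frame of lane_stop between -0.14 and -0.045 m and x of carton_center in the frame of lane_stop between -0.012 and 0.012 m and z of carton_center in the frame of lane_stop between 0.019 and 0.031 m and angle between the z axis of carton_center and the z axis of lane_stop, either way round below 0.12 rad and contact force between the fingers and long_carton below 0.1 N and value of joint pedal below 0.05 rad), for 0.2 s.
2. the pedal is pressed down to its stop (value of joint pedal above 0.275 rad), for 0.2 s.
At the end, for the whole second after the job is handed in: The long carton lies upright on the rollers between the rails, at rest, past the lane's stop (its centre 75 to 110 mm downhill of it, within 12 mm of the middle line, tilted less than 0.12 rad to the rollers), and the pedal (under 0.05 rad) and the stop (under 6 mm) are up again (y of carton_center in the frame of lane_stop between 0.075 and 0.11 m and x of carton_center in the frame of lane_stop between -0.012 and 0.012 m and z of carton_center in the frame of lane_stop below 0.031 m and angle between the z axis of carton_center and the z axis of lane_stop, either way round below 0.12 rad and linear speed of long_carton below 0.02 m/s and value of joint pedal below 0.05 rad and value of joint stop below 0.006 m); the robot touches nothing.
It fails at once if a short carton is moved by more than 30 mm (distance of any of short_center_1, short_center_2 from where it was at the start of the episode above 0.03 m).
It also fails if it takes over 64 s, if anything falls off the work surface, if the arm or the gripper's body presses on something with over 40 N, if the wrist force passes 120 N, or if a joint passes its speed limit or range.

## Robot

A 7-joint arm with a two-finger parallel gripper is mounted at the origin on a cart in front of the work surface, level with it; the furniture and walls round the work are solid. World frame = base frame: x ahead of the robot, y to its left, z up, the work surface at z = 0. Lengths are in m, angles in rad, forces in N, time in s.
With the tool pointing down it reaches from about 0.425 to 0.925 m from the base axis. Payload 6.8 kg.
Tool frame: the origin (TCP) lies at the centre of the arm's flange, where the gripper is bolted on; the fingertips stand nose_length ahead of it and the grasp point (between the pads) lies 155 mm ahead of it (nose_length is the distance from the TCP to the fingertips, in m); z points along the fingers, y is the line along which they close (so a half turn about z gives the same grasp; the last joint's range is limited). The gripper opens to 85 mm and grips with 20 to 120 N. Pads are 22 mm wide; open, the fingers measure 114 mm over their backs; the gripper's body (76 mm by 85 mm) begins 54 mm behind the grasp point. The pads swing forward as they close: fully open they stand 13 mm farther back than shut.
Start: joints at [1.058, 0.477, 0.022, 1.555, -0.011, 1.109, -0.083], TCP at [0.266, -0.62, 0.405] pointing down, gripper open.
Joint ranges: [-2.96, 2.96], [-0.34, 2.1], [-1.41, 1.46], [0.24, 2.44], [-1.37, 4.51], [0.17, 1.92], [-2.96, 2.96]. Speed limits (rad/s): [2.39, 2.39, 3.14, 3.14, 3.14, 3.14, 3.14].

## Interface

Orientations are given as a unit quaternion [x, y, z, w].
In Python, from station import * gives the robot as it stands.
- The arm moves only by the tool arm_command, never from a script. Its argument "moves" is a list of rows, each an object of numbers: "tx", "ty", "tz": the shift along the world's x, y, z scaled (see below); "rx", "ry", "rz": the turn, a rotation vector about the world's x, y, z scaled (see below). In form: [{"tx": .., "ty": .., "tz": .., "rx": .., "ry": .., "rz": ..}, ...]. A call has 1 to 20 rows; each row shifts and turns the commanded pose from where the row before left it; what a row does not reach is not made up. The controller multiplies each number of a shift by 0.02 m and each number of a turn by 0.1 rad. A row lasts 1/10 s, in which the tool goes at most 50 mm and 8.59 degrees, less where a joint would pass 70% of its speed; a pose out of reach is approached as far as the arm can. A call with a number of a shift or a turn outside -1 to 1 is refused whole. A call with a gripper value outside its range is refused whole. "gripper" is the opening, from 0 (shut) to 1 (fully open), set as the call begins (left out, the last holds). The fingers move at their own pace and stop on an object; the grip force is fixed at half the most. Time passes only in rows, so rows that do not move let the fingers close. It gives the time, the measured TCP pose, the force, the opening and the grip force at its end, in the units of the state.
- get_obs(): the state, without advancing time (a new reading comes with each control period).
- camera(name): name is "side" or "top" or "wrist"; returns a dict with "img" (384x512x3 uint8, red, green, blue), "z_map" (384x512 float32, m along the optical axis (not along the pixel's ray), 0 where there is no reading), "fx", "fy", "cx", "cy" (pixels), "rvec" (rotation vector, rad) and "tvec" (3), from world to camera coordinates, as OpenCV has them; the wrist camera has in their place "T_tool_cam" (4x4, takes a point from camera to tool coordinates, whose origin is the TCP and whose axes are the flange's). Camera axes: x right, y down, z forward; pixel columns grow to the right and rows downward; lengths in m; the calibration is good to about 2 mm. A picture is of the moment at which its call begins: read the wrist's pose just before it.
- job_done(): hands the job in; it is judged then, once.
The state is a dict: "time_s": time; "joint_pos": joint angles; "qvel": joint speeds; "effort": joint torques, N m; "eef_pos": TCP position; "tool_rot": TCP orientation; "wrist_force": force on the tool from outside, world axes, zero at the start; "moment": the same for the moment, N m; "grip_width": finger opening in m; "gripper_force": force on a finger pad.
Only numpy, scipy, OpenCV 4.12 (cv2) and the standard library are available. Lean on these libraries where they do the work, as an engineer would, in place of code of your own. Each camera call takes 0.05 s, during which the arm holds its last target. There are 200 camera calls.

## Working session

There is one attempt and no reset: what is moved stays moved. The work goes in short steps, Python scripts to look and compute and a tool call to move; the robot and the scene stay as the last step left them, time stands still between calls to the robot, and variables do not carry over. Pictures are saved under pics/ and viewed, at most 10 in all, crops included, and the job is handed in when it is done.

Besides the shell and the picture viewer there is one more tool, called by a JSON object that holds its "op" and its "data". arm_command: Moves the arm, as the interface text tells. Its arguments: {"type":"object","properties":{"moves":{"type":"array"},"gripper":{"type":"number"}},"required":["moves"]}

```bash
mkdir -p pics; ls
cat > h.py <<'E'
from station import *
import numpy as np, cv2
from scipy.spatial.transform import Rotation as R
def world(c,st=None):
    z=c["z_map"];v,u=np.mgrid[:z.shape[0],:z.shape[1]]
    P=np.stack([(u-c["cx"])/c["fx"]*z,(v-c["cy"])/c["fy"]*z,z],-1)
    if "rvec" in c:
        Rm=cv2.Rodrigues(np.array(c["rvec"],float))[0]
        return (P-np.array(c["tvec"]).ravel())@Rm
    T=np.array(c["T_tool_cam"]);Rt=R.from_quat(st["tool_rot"]).as_matrix()
    return (P@T[:3,:3].T+T[:3,3])@Rt.T+np.array(st["eef_pos"])
def save(c,n): cv2.imwrite("pics/"+n,cv2.cvtColor(c["img"],cv2.COLOR_RGB2BGR))
E
python3 - <<'E'
from h import *
s=get_obs();print(s)
a=camera("top");b=camera("side")
np.savez("top0.npz",img=a["img"],P=world(a));np.savez("side0.npz",img=b["img"],P=world(b))
cv2.imwrite("pics/a.png",cv2.resize(cv2.cvtColor(a["img"],cv2.COLOR_RGB2BGR),(800,600)));save(b,"b.png")
for c in (a,b): print(c["rvec"],c["tvec"],c["fx"])
E
```

```text
pics
{'time_s': 0.0, 'joint_pos': array([ 1.05789476,  0.47779025,  0.02233472,  1.55643444, -0.01148251,
        1.10929904, -0.08307956]), 'qvel': array([-5.90874984e-04,  1.65569109e-03,  1.25336621e-04, -9.59822586e-04,
       -9.40293645e-04,  1.07328637e-03, -1.95982217e-05]), 'effort': array([-1.46627863e-03, -5.96459520e+01,  1.60769574e+00, -2.81194246e+01,
        1.25246824e-02,  9.36605124e-03, -8.05015105e-06]), 'eef_pos': array([ 0.26574146, -0.62019397,  0.40373913]), 'tool_rot': array([ 9.79580918e-01,  2.01048283e-01, -2.52555124e-04, -8.65342151e-04]), 'wrist_force': array([ 0.07305881,  1.36935026, -0.79683246]), 'moment': array([ 0.00123041, -0.05538919, -0.0260613 ]), 'gripper_force': 0.0, 'grip_width': 0.0853486204983794}
[ 2.08927961 -2.09810987  0.24713837] [-0.07919539  0.60294992  1.11684608] 432.06543342312284
[ 0.28567159 -2.49398677  1.68188383] [0.54003729 0.13337017 1.25472537] 463.21980777191493
```

View pics/a.png

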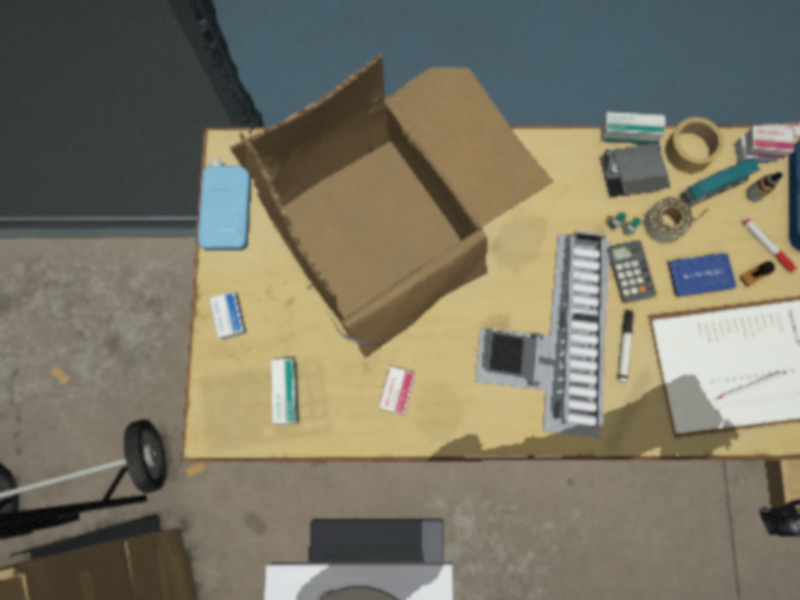

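View pics/b.png

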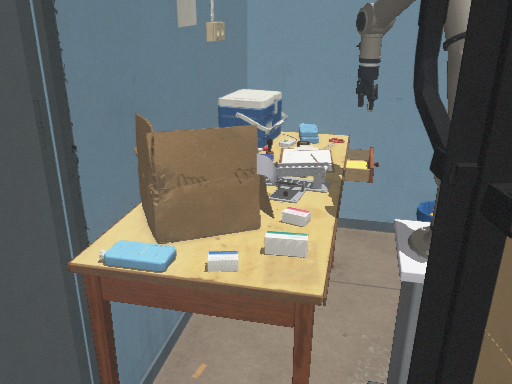

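The top view (800x600) shows the long carton with the green stripe at (285,390), short cartons at (227,315) and (397,390), and the lane from its upper near end (573,425) to its far end (588,240). The pedal is at (512,355). The side view agrees.

Run:
```python
from h import *
d=np.load("top0.npz");P=d["P"];img=d["img"]
f=1/1.5625
def box(u0,u1,v0,v1,z0,z1):
    q=P[int(v0*f):int(v1*f),int(u0*f):int(u1*f)].reshape(-1,3)
    q=q[(q[:,2]>z0)&(q[:,2]<z1)]
    r=cv2.minAreaRect((q[:,:2]*1000).astype(np.float32))
    print(len(q),"rect",np.round(r[0],1),np.round(r[1],1),round(r[2],1),"med z",np.median(q[:,2]).round(4))
    return q
print("table z",np.median(P[int(420*f),int(330*f):int(370*f),2]))
box(255,315,340,440,.04,.06)
box(205,250,285,345,.025,.04)
box(370,425,355,425,.025,.04)
L=box(540,620,225,440,.03,.12)
for n,(u,v) in dict(padc=(512,352),padL=(490,352),padR=(535,352),laneUp=(580,415),laneDn=(588,250),dark=(583,317)).items():
    print(n,P[int(v*f),int(u*f)].round(4))
# lane rows
for v in range(235,435,12):
    row=P[int(v*f),int(540*f):int(620*f)]
    print(v,[(int(1000*a),int(1000*b)) for _,a,b in row[::3]], int(row[:,0].mean()*1000))
im=img[int(220*f):int(445*f),int(465*f):int(625*f)]
cv2.imwrite("pics/c.png",cv2.cvtColor(cv2.resize(im,None,fx=4,fy=4,interpolation=2),cv2.COLOR_RGB2BGR))
```

```text
table z 0.00030370801772881
604 rect [439.7 134. ] [110.2  39.2] 4.5 med z 0.0509
447 rect [579.5 245.5] [77.2 47.7] 16.6 med z 0.034
463 rect [451.2 -45.4] [87.3 84.4] 74.1 med z 0.0338
2526 rect [ 568.3 -383.7] [115. 384.] 79.2 med z 0.0575
padc [ 0.5067 -0.2667  0.0448]
padL [ 0.5054 -0.2269  0.0544]
padR [ 0.5082 -0.3101  0.0338]
laneUp [ 0.3999 -0.391   0.0048]
laneDn [ 0.6972 -0.4175  0.0334]
dark [ 0.5666 -0.3923  0.0654]
235 [(-336, 0), (-345, 0), (-355, -4), (-363, 0), (-370, 8), (-381, -1), (-390, -1), (-388, 40), (-394, 52), (-402, 55), (-410, 56), (-419, 54), (-428, 51), (-434, 61), (-443, 59), (-471, -2), (-480, -2)] 731
247 [(-334, 2), (-344, -3), (-352, 0), (-361, 4), (-368, 9), (-378, 4), (-383, 21), (-385, 46), (-405, 5), (-413, 7), (-421, 8), (-430, 9), (-440, 4), (-439, 37), (-456, 9), (-464, 12), (-474, 10)] 710
259 [(-334, 0), (-342, 3), (-352, -1), (-359, 3), (-368, 4), (-377, 5), (-382, 18), (-383, 48), (-403, 4), (-413, 3), (-421, 4), (-425, 22), (-432, 26), (-435, 46), (-457, 2), (-463, 12), (-471, 14)] 688
271 [(-332, 2), (-342, -1), (-350, 0), (-359, -2), (
[... 2112 characters left out ...]
-388, 65), (-395, 71), (-406, 61), (-409, 79), (-440, 0), (-449, -1), (-456, 2)] 438
403 [(-320, -1), (-327, 8), (-335, 7), (-344, 7), (-343, 47), (-346, 72), (-351, 84), (-361, 73), (-370, 72), (-377, 73), (-385, 72), (-411, 7), (-403, 65), (-405, 86), (-439, -2), (-447, -1), (-454, 2)] 419
415 [(-319, 1), (-327, 3), (-335, 1), (-341, 13), (-340, 56), (-346, 65), (-349, 87), (-360, 74), (-368, 73), (-393, 4), (-401, 8), (-404, 26), (-400, 73), (-405, 83), (-436, 0), (-445, -1), (-454, -2)] 398
427 [(-318, -2), (-325, 7), (-333, 7), (-341, 8), (-350, 6), (-358, 7), (-367, 6), (-376, 3), (-383, 6), (-392, 4), (-400, 6), (-408, 8), (-398, 73), (-427, -3), (-435, 1), (-444, -2), (-454, -7)] 377
```

View pics/c.png

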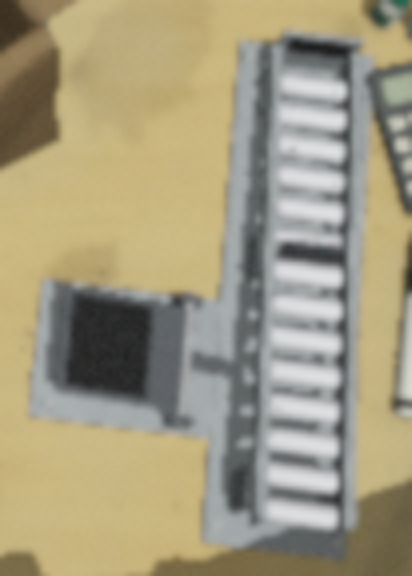

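{"op": "arm_command", "data": {"moves": [{"tx": 0.67, "ty": 1, "rz": -0.2}, {"tx": 0.67, "ty": 1, "rz": -0.2}, {"tx": 0.67, "ty": 1, "rz": -0.2}, {"tx": 0.67, "ty": 1, "rz": -0.2}, {"tx": 0.67, "ty": 1, "rz": -0.2}, {"tx": 0.67, "ty": 1, "rz": -0.2}, {"tx": 0.67, "ty": 1, "rz": -0.2}, {"tx": 0.67, "ty": 1, "rz": -0.2}, {"tx": 0.67, "ty": 1, "rz": -0.2}, {"tx": 0.67, "ty": 1, "rz": -0.2}, {"tx": 0.67, "ty": 1, "rz": -0.2}, {"tx": 0.67, "ty": 1, "rz": -0.2}, {"tx": 0.67, "ty": 1, "rz": -0.2}, {"tx": 0.67, "ty": 1, "rz": -0.2}, {"tx": 0.67, "ty": 1, "rz": -0.2}, {"tx": 0.67, "ty": 1, "rz": -0.2}, {}, {}], "gripper": 1}}

```text
schema error: expected keys tx, ty, tz, rx, ry, rz
```

Run:
```python
from h import *
import station
print([n for n in dir(station) if not n.startswith('_')])
s=get_obs();c=camera("wrist");print(s["eef_pos"],s["tool_rot"],s["time_s"]);save(c,"w1.png")
print(np.round(c["T_tool_cam"],3))
P=world(c,s);np.savez("w1.npz",img=c["img"],P=P)
# fit rails in top view: plane guess
```

```text
['Unreachable', 'camera', 'get_obs', 'job_done', 'nose_length']
[ 0.26576321 -0.62021049  0.40385653] [ 9.79583818e-01  2.01034564e-01 -2.28289380e-04 -7.71380395e-04] 0.1
[[ 0.    -0.964 -0.264  0.067]
 [ 1.     0.    -0.     0.   ]
 [ 0.    -0.264  0.964  0.03 ]
 [ 0.     0.     0.     1.   ]]
```

View pics/w1.png

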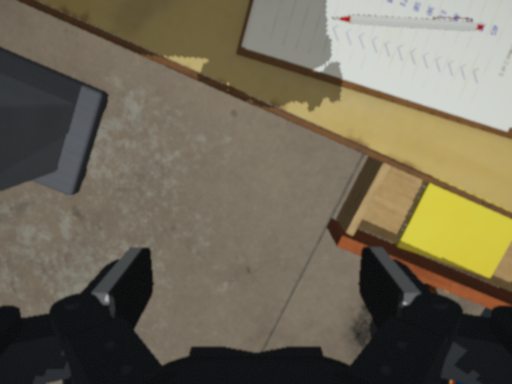

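The arm has not moved (every row needs all six keys). The wrist view shows the open fingers at (130,290) and (385,290) over the floor and table edge.

{"op": "arm_command", "data": {"moves": [{"tx": 0.67, "ty": 1, "tz": 0, "rx": 0, "ry": 0, "rz": -0.2}, {"tx": 0.67, "ty": 1, "tz": 0, "rx": 0, "ry": 0, "rz": -0.2}, {"tx": 0.67, "ty": 1, "tz": 0, "rx": 0, "ry": 0, "rz": -0.2}, {"tx": 0.67, "ty": 1, "tz": 0, "rx": 0, "ry": 0, "rz": -0.2}, {"tx": 0.67, "ty": 1, "tz": 0, "rx": 0, "ry": 0, "rz": -0.2}, {"tx": 0.67, "ty": 1, "tz": 0, "rx": 0, "ry": 0, "rz": -0.2}, {"tx": 0.67, "ty": 1, "tz": 0, "rx": 0, "ry": 0, "rz": -0.2}, {"tx": 0.67, "ty": 1, "tz": 0, "rx": 0, "ry": 0, "rz": -0.2}, {"tx": 0.67, "ty": 1, "tz": 0, "rx": 0, "ry": 0, "rz": -0.2}, {"tx": 0.67, "ty": 1, "tz": 0, "rx": 0, "ry": 0, "rz": -0.2}, {"tx": 0.67, "ty": 1, "tz": 0, "rx": 0, "ry": 0, "rz": -0.2}, {"tx": 0.67, "ty": 1, "tz": 0, "rx": 0, "ry": 0, "rz": -0.2}, {"tx": 0.67, "ty": 1, "tz": 0, "rx": 0, "ry": 0, "rz": -0.2}, {"tx": 0.67, "ty": 1, "tz": 0, "rx": 0, "ry": 0, "rz": -0.2}, {"tx": 0.67, "ty": 1, "tz": 0, "rx": 0, "ry": 0, "rz": -0.2}, {"tx": 0.67, "ty": 1, "tz": 0, "rx": 0, "ry": 0, "rz": -0.2}, {"tx": 0, "ty": 0, "tz": 0, "rx": 0, "ry": 0, "rz": 0}, {"tx": 0, "ty": 0, "tz": 0, "rx": 0, "ry": 0, "rz": 0}], "gripper": 1}}

```text
time_s: 1.95
eef_pos: [0.4802, -0.3002, 0.4045]
tool_rot: [0.999, 0.043, -0.0, 0.0]
wrist_force: [-0.5, -0.2, -0.2]
grip_width: 0.0853
gripper_force: 0.0
```

Run:
```python
from h import *
import station
print(station.nose_length if not callable(station.nose_length) else station.nose_length())
s=get_obs();c=camera("wrist");print(s["eef_pos"],s["tool_rot"],s["time_s"]);save(c,"w2.png")
P=world(c,s);np.savez("w2.npz",img=c["img"],P=P)
```

```text
0.1734
[ 0.4802468  -0.30022496  0.40451207] [ 9.99071486e-01  4.30823974e-02 -2.68241262e-04  5.19745239e-06] 1.95
```

View pics/w2.png

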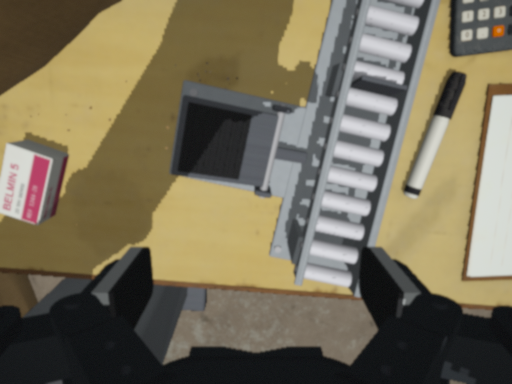

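The wrist view shows the lane from its upper end (325,280) up to the stop plate at (380,78), with the pedal's rubber at (212,140). Next I fit the rails.

```bash
cat > lane.py <<'E'
from h import *
def fit(P,img,name):
    Q=P.reshape(-1,3);C=img.reshape(-1,3).astype(int)
    ok=np.isfinite(Q).all(1)
    th=-0.12;S=np.array([.568,-.393,.052])
    for it in range(6):
        d=np.array([np.cos(th),np.sin(th)]);n=np.array([np.sin(th),-np.cos(th)])  # n: lane x
        r=Q[:,:2]-S[:2];t=r@d;a=r@n
        h=Q[:,2]-(.052-np.tan(.14)*t)
        m=ok&(t>-.18)&(t<.14)
        top=m&(abs(h-.010)<.004)
        l=top&(abs(a+.028)<.008);rr=top&(abs(a-.028)<.008)
        pl=np.polyfit(t[l],a[l],1);pr=np.polyfit(t[rr],a[rr],1)
        k=(pl[0]+pr[0])/2;mid=(pl[1]+pr[1])/2
        th-=k; S[:2]+=mid*n
    rol=m&(abs(a)<.015)&(abs(h)<.005)
    pz=np.polyfit(t[rol],Q[rol,2],1)
    print(name,"th",th,"S0",S,"rail gap",pr[1]-pl[1],"n",l.sum(),rr.sum(),"k",pl[0],pr[0],"roller h95",np.percentile(h[rol],95),"slope",pz)
    st=ok&(abs(a)<.016)&(abs(t)<.06)&(h>.009)&(h<.03)
    print(" stop pts",st.sum(),"t pct",np.percentile(t[st],[5,25,50,75,95]).round(4) if st.any() else 0,"h",np.percentile(h[st],[50,90]).round(4) if st.any() else 0)
    e=ok&(abs(a)<.016)&(t>.12)&(t<.19)&(h>.014)&(h<.035)
    if e.any(): print(" endplate t",np.percentile(t[e],[5,50,95]),"n",e.sum())
    dark=ok&(C.max(1)<60)&(t>-.2)&(t<.03)&(a<-.09)&(a>-.19)&(Q[:,2]>.025)
    if dark.sum()>20:
        rect=cv2.minAreaRect((np.c_[t,a][dark]*1000).astype(np.float32));print(" rubber (t,a)",rect,"z",np.median(Q[dark,2]))
    return th,S
if __name__=="__main__":
    for f in ("top0","w2"):
        d=np.load(f+".npz");fit(d["P"],d["img"],f)
E
python3 lane.py
```

```text
top0 th -0.12569838243357637 S0 [ 0.56753992 -0.39681044  0.052     ] rail gap 0.05692554393007067 n 294 315 k 0.00022141808608128023 -0.00022141808608123386 roller h95 0.0024949739159183157 slope [-0.14063505  0.05076711]
 stop pts 33 t pct [-0.0028 -0.0017 -0.0011  0.0001  0.0021] h [0.0178 0.0236]
 endplate t [0.1498694  0.15329869 0.15831708] n 46
 rubber (t,a) ((-81.43817138671875, -130.30079650878906), (53.97703552246094, 60.876922607421875), 88.98052978515625) z 0.05007329940043021
w2 th -0.12918671830928266 S0 [ 0.56726669 -0.39903726  0.052     ] rail gap 0.05679895051993837 n 2481 2670 k -0.0010786672020456467 0.0010786672021493322 roller h95 0.0017254284540468498 slope [-0.141084    0.05153578]
 stop pts 314 t pct [-0.0008 -0.      0.0011  0.0027  0.004 ] h [0.0205 0.0218]
 rubber (t,a) ((-78.75309753417969, -129.1722412109375), (75.1328353881836, 81.67779541015625), 82.19469451904297) z 0.2982606127456303
```

{"op": "arm_command", "data": {"moves": [{"tx": -0.09, "ty": 1, "tz": 0, "rx": 0, "ry": 0, "rz": 0}, {"tx": -0.09, "ty": 1, "tz": 0, "rx": 0, "ry": 0, "rz": 0}, {"tx": -0.09, "ty": 1, "tz": 0, "rx": 0, "ry": 0, "rz": 0}, {"tx": -0.09, "ty": 1, "tz": 0, "rx": 0, "ry": 0, "rz": 0}, {"tx": -0.09, "ty": 1, "tz": 0, "rx": 0, "ry": 0, "rz": 0}, {"tx": -0.09, "ty": 1, "tz": 0, "rx": 0, "ry": 0, "rz": 0}, {"tx": -0.09, "ty": 1, "tz": 0, "rx": 0, "ry": 0, "rz": 0}, {"tx": -0.09, "ty": 1, "tz": 0, "rx": 0, "ry": 0, "rz": 0}, {"tx": -0.09, "ty": 1, "tz": 0, "rx": 0, "ry": 0, "rz": 0}, {"tx": -0.09, "ty": 1, "tz": 0, "rx": 0, "ry": 0, "rz": 0}, {"tx": -0.09, "ty": 1, "tz": 0, "rx": 0, "ry": 0, "rz": 0}, {"tx": -0.09, "ty": 1, "tz": 0, "rx": 0, "ry": 0, "rz": 0}, {"tx": -0.09, "ty": 1, "tz": 0, "rx": 0, "ry": 0, "rz": 0}, {"tx": -0.09, "ty": 1, "tz": 0, "rx": 0, "ry": 0, "rz": 0}, {"tx": -0.09, "ty": 1, "tz": 0, "rx": 0, "ry": 0, "rz": 0}, {"tx": -0.09, "ty": 1, "tz": 0, "rx": 0, "ry": 0, "rz": 0}, {"tx": -0.09, "ty": 1, "tz": 0, "rx": 0, "ry": 0, "rz": 0}, {"tx": -0.09, "ty": 1, "tz": 0, "rx": 0, "ry": 0, "rz": 0}, {"tx": -0.09, "ty": 1, "tz": 0, "rx": 0, "ry": 0, "rz": 0}, {"tx": -0.09, "ty": 1, "tz": 0, "rx": 0, "ry": 0, "rz": 0}]}}

```text
time_s: 4.0
eef_pos: [0.4444, 0.0989, 0.4047]
tool_rot: [0.999, 0.041, 0.0, 0.0]
wrist_force: [-0.3, -0.4, 0.3]
grip_width: 0.0851
gripper_force: 0.0
```

{"op": "arm_command", "data": {"moves": [{"tx": -0.1, "ty": 0.85, "tz": -0.5, "rx": 0, "ry": 0, "rz": 0}, {"tx": -0.1, "ty": 0.85, "tz": -0.5, "rx": 0, "ry": 0, "rz": 0}, {"tx": 0, "ty": 0, "tz": -0.5, "rx": 0, "ry": 0, "rz": 0}, {"tx": 0, "ty": 0, "tz": -0.5, "rx": 0, "ry": 0, "rz": 0}, {"tx": 0, "ty": 0, "tz": -0.5, "rx": 0, "ry": 0, "rz": 0}, {"tx": 0, "ty": 0, "tz": -0.5, "rx": 0, "ry": 0, "rz": 0}, {"tx": 0, "ty": 0, "tz": 0, "rx": 0, "ry": 0, "rz": 0}, {"tx": 0, "ty": 0, "tz": 0, "rx": 0, "ry": 0, "rz": 0}]}}

```text
time_s: 4.8
eef_pos: [0.4403, 0.1332, 0.3445]
tool_rot: [0.999, 0.042, -0.0, 0.0]
wrist_force: [0.8, -0.3, 0.5]
grip_width: 0.0855
gripper_force: 0.0
```

Run:
```python
from h import *
s=get_obs();c=camera("wrist");print(s["eef_pos"],s["tool_rot"],s["time_s"]);save(c,"w3.png")
P=world(c,s);np.savez("w3.npz",img=c["img"],P=P)
m=(P[...,2]>.04)&(P[...,2]<.058)&(abs(P[...,0]-.44)<.09)&(abs(P[...,1]-.134)<.06)
q=P[m];print(len(q),cv2.minAreaRect((q[:,:2]*1000).astype(np.float32)),np.median(q[:,2]))
```

```text
[0.44034716 0.13319209 0.34451829] [ 9.99112772e-01  4.21140812e-02 -2.52172844e-04  9.85305304e-05] 4.8
6639 ((441.2278747558594, 131.5112762451172), (110.40374755859375, 38.391448974609375), 3.871142864227295) 0.051483497156104896
```

View pics/w3.png

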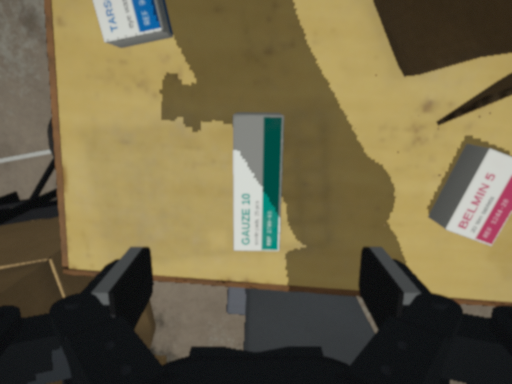

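The view shows the gauze carton at (258,180), upright and aligned with the tool. Depth puts it at (0.441, 0.132), size 110x38 mm with its top at 51 mm, which agrees with the top camera. I descend and grasp.

{"op": "arm_command", "data": {"moves": [{"tx": 0.03, "ty": -0.05, "tz": -0.8, "rx": 0, "ry": 0, "rz": -0.1}, {"tx": 0, "ty": 0, "tz": -0.9, "rx": 0, "ry": 0, "rz": 0}, {"tx": 0, "ty": 0, "tz": -0.9, "rx": 0, "ry": 0, "rz": 0}, {"tx": 0, "ty": 0, "tz": -0.9, "rx": 0, "ry": 0, "rz": 0}, {"tx": 0, "ty": 0, "tz": -0.9, "rx": 0, "ry": 0, "rz": 0}, {"tx": 0, "ty": 0, "tz": -0.9, "rx": 0, "ry": 0, "rz": 0}, {"tx": 0, "ty": 0, "tz": -0.9, "rx": 0, "ry": 0, "rz": 0}, {"tx": 0, "ty": 0, "tz": -0.9, "rx": 0, "ry": 0, "rz": 0}, {"tx": 0, "ty": 0, "tz": -0.5, "rx": 0, "ry": 0, "rz": 0}, {"tx": 0, "ty": 0, "tz": 0, "rx": 0, "ry": 0, "rz": 0}, {"tx": 0, "ty": 0, "tz": 0, "rx": 0, "ry": 0, "rz": 0}]}}

```text
time_s: 5.95
eef_pos: [0.4412, 0.1327, 0.1932]
tool_rot: [0.999, 0.037, 0.0, -0.0]
wrist_force: [-0.7, -0.0, 0.1]
grip_width: 0.0857
gripper_force: 0.0
```

{"op": "arm_command", "data": {"moves": [{"tx": 0, "ty": 0, "tz": 0, "rx": 0, "ry": 0, "rz": 0}, {"tx": 0, "ty": 0, "tz": 0, "rx": 0, "ry": 0, "rz": 0}, {"tx": 0, "ty": 0, "tz": 0, "rx": 0, "ry": 0, "rz": 0}, {"tx": 0, "ty": 0, "tz": 0, "rx": 0, "ry": 0, "rz": 0}, {"tx": 0, "ty": 0, "tz": 0, "rx": 0, "ry": 0, "rz": 0}, {"tx": 0, "ty": 0, "tz": 0, "rx": 0, "ry": 0, "rz": 0}, {"tx": 0, "ty": 0, "tz": 0, "rx": 0, "ry": 0, "rz": 0}, {"tx": 0, "ty": 0, "tz": 0, "rx": 0, "ry": 0, "rz": 0}, {"tx": 0, "ty": 0, "tz": 0, "rx": 0, "ry": 0, "rz": 0}, {"tx": 0, "ty": 0, "tz": 0, "rx": 0, "ry": 0, "rz": 0}], "gripper": 0.3}}

```text
time_s: 6.95
eef_pos: [0.4411, 0.1326, 0.1934]
tool_rot: [0.999, 0.037, 0.001, -0.0]
wrist_force: [-1.3, -1.0, 5.5]
grip_width: 0.037
gripper_force: 60.6
```

{"op": "arm_command", "data": {"moves": [{"tx": 0, "ty": 0, "tz": 0.5, "rx": 0, "ry": 0, "rz": 0}, {"tx": 0, "ty": 0, "tz": 0.95, "rx": 0, "ry": 0, "rz": 0}, {"tx": 0, "ty": 0, "tz": 0.95, "rx": 0, "ry": 0, "rz": 0}, {"tx": 0, "ty": 0, "tz": 0.95, "rx": 0, "ry": 0, "rz": 0}, {"tx": 0, "ty": 0, "tz": 0.95, "rx": 0, "ry": 0, "rz": 0}, {"tx": 0, "ty": 0, "tz": 0.95, "rx": 0, "ry": 0, "rz": 0}, {"tx": 0, "ty": 0, "tz": 0.95, "rx": 0, "ry": 0, "rz": 0}, {"tx": 0, "ty": 0, "tz": 0.95, "rx": 0, "ry": 0, "rz": 0}, {"tx": 0, "ty": 0, "tz": 0.95, "rx": 0, "ry": 0, "rz": 0}, {"tx": 0, "ty": 0, "tz": 0.95, "rx": 0, "ry": 0, "rz": 0}, {"tx": 0, "ty": 0, "tz": 0.95, "rx": 0, "ry": 0, "rz": 0}, {"tx": 0, "ty": -0.5, "tz": 0.3, "rx": 0, "ry": 0, "rz": 0}]}}

```text
time_s: 8.15
eef_pos: [0.4409, 0.1235, 0.4011]
tool_rot: [0.999, 0.039, 0.002, -0.001]
wrist_force: [0.1, 0.6, -1.0]
grip_width: 0.037
gripper_force: 60.1
```

{"op": "arm_command", "data": {"moves": [{"tx": 0, "ty": -0.95, "tz": 0, "rx": 0, "ry": 0, "rz": -0.1}, {"tx": 0, "ty": -0.95, "tz": 0, "rx": 0, "ry": 0, "rz": -0.1}, {"tx": 0, "ty": -0.95, "tz": 0, "rx": 0, "ry": 0, "rz": -0.1}, {"tx": 0, "ty": -0.95, "tz": 0, "rx": 0, "ry": 0, "rz": -0.1}, {"tx": 0, "ty": -0.95, "tz": 0, "rx": 0, "ry": 0, "rz": -0.1}, {"tx": 0, "ty": -0.95, "tz": 0, "rx": 0, "ry": 0, "rz": -0.1}, {"tx": 0, "ty": -0.95, "tz": 0, "rx": 0, "ry": 0, "rz": -0.1}, {"tx": 0, "ty": -0.95, "tz": 0, "rx": 0, "ry": 0, "rz": -0.1}, {"tx": 0, "ty": -0.95, "tz": 0, "rx": 0, "ry": 0, "rz": -0.1}, {"tx": 0, "ty": -0.95, "tz": 0, "rx": 0, "ry": 0, "rz": -0.1}, {"tx": 0.4, "ty": -0.95, "tz": 0, "rx": 0, "ry": 0, "rz": -0.1}, {"tx": 0.4, "ty": -0.95, "tz": 0, "rx": 0, "ry": 0, "rz": -0.1}, {"tx": 0.4, "ty": -0.95, "tz": 0, "rx": 0, "ry": 0, "rz": -0.1}, {"tx": 0.4, "ty": -0.95, "tz": 0, "rx": 0, "ry": 0, "rz": -0.1}, {"tx": 0.4, "ty": -0.95, "tz": 0, "rx": 0, "ry": 0, "rz": -0.1}, {"tx": 0.4, "ty": -0.95, "tz": 0, "rx": 0, "ry": 0, "rz": -0.1}, {"tx": 0.4, "ty": -0.95, "tz": 0, "rx": 0, "ry": 0, "rz": -0.1}, {"tx": 0.4, "ty": -0.95, "tz": 0, "rx": 0, "ry": 0, "rz": -0.1}, {"tx": 0.4, "ty": -0.95, "tz": 0, "rx": 0, "ry": 0, "rz": -0.1}, {"tx": 0.4, "ty": -0.95, "tz": 0, "rx": 0, "ry": 0, "rz": -0.1}]}}

```text
time_s: 10.15
eef_pos: [0.5215, -0.2591, 0.3985]
tool_rot: [0.998, -0.063, -0.0, -0.0]
wrist_force: [-0.7, -0.3, -2.2]
grip_width: 0.0372
gripper_force: 60.1
```

{"op": "arm_command", "data": {"moves": [{"tx": 0, "ty": -0.95, "tz": 0, "rx": 0, "ry": 0, "rz": 0}, {"tx": 0, "ty": -0.95, "tz": 0, "rx": 0, "ry": 0, "rz": 0}, {"tx": 0, "ty": -0.95, "tz": 0, "rx": 0, "ry": 0, "rz": 0}, {"tx": 0, "ty": -0.95, "tz": 0, "rx": 0, "ry": 0, "rz": 0}, {"tx": 0, "ty": -0.95, "tz": 0, "rx": 0, "ry": 0, "rz": 0}, {"tx": 0, "ty": -0.95, "tz": 0, "rx": 0, "ry": 0, "rz": 0}, {"tx": 0, "ty": 0, "tz": -0.7, "rx": 0.03, "ry": 0.23, "rz": 0}, {"tx": 0, "ty": 0, "tz": -0.7, "rx": 0.03, "ry": 0.23, "rz": 0}, {"tx": 0, "ty": 0, "tz": -0.7, "rx": 0.03, "ry": 0.23, "rz": 0}, {"tx": 0, "ty": 0, "tz": -0.7, "rx": 0.03, "ry": 0.23, "rz": 0}, {"tx": 0, "ty": 0, "tz": -0.7, "rx": 0.03, "ry": 0.23, "rz": 0}, {"tx": 0, "ty": 0, "tz": -0.7, "rx": 0.03, "ry": 0.23, "rz": 0}, {"tx": 0, "ty": 0, "tz": 0, "rx": 0, "ry": 0, "rz": 0}, {"tx": 0, "ty": 0, "tz": 0, "rx": 0, "ry": 0, "rz": 0}]}}

```text
time_s: 11.55
eef_pos: [0.521, -0.3714, 0.3144]
tool_rot: [0.996, -0.062, -0.07, -0.005]
wrist_force: [0.4, 0.0, -1.0]
grip_width: 0.037
gripper_force: 60.1
```

```bash
cat > chk.py <<'E'
from lane import *
def state():
    s=get_obs();M=R.from_quat(s["tool_rot"]).as_matrix();print(s["time_s"],np.round(s["eef_pos"],4),"x",M[:,0].round(3),"z",M[:,2].round(3),s["wrist_force"].round(1));return s
if __name__=="__main__":
    s=state();c=camera("wrist");save(c,"w4.png");P=world(c,s)
    fit(P,c["img"],"w4")
    # height-selected carton top near the gripper
    T=(P-np.array(s["eef_pos"]))@R.from_quat(s["tool_rot"]).as_matrix()
    m=(abs(T[...,2]-.143)<.006)&(abs(T[...,1])<.03)&(T[...,0]>0.01)
    q=T[m];print("carton top tool",len(q),q.min(0),q.max(0),np.median(q,0))
    print("top plane fit",np.linalg.lstsq(np.c_[q[:,:2],np.ones(len(q))],q[:,2],rcond=None)[0])
E
python3 chk.py
```

```text
11.55 [ 0.521  -0.3714  0.3144] x [ 0.983 -0.123 -0.139] z [-0.138  0.018 -0.99 ] [ 0.4  0.  -1. ]
w4 th -0.1271204885600986 S0 [ 0.56722202 -0.39941983  0.052     ] rail gap 0.056950006715229665 n 1583 3449 k -9.232644493931697e-06 9.232674257463463e-06 roller h95 0.0016525756816093808 slope [-0.13818886  0.05149272]
 stop pts 559 t pct [-0.0009  0.0008  0.0023  0.0034  0.0044] h [0.021 0.022]
 rubber (t,a) ((-79.6585693359375, -127.16626739501953), (73.43919372558594, 74.04840850830078), 0.10278953611850739) z 0.050615979124092714
carton top tool 14937 [ 0.0100013  -0.02492571  0.13700023] [0.05520652 0.02563804 0.1489995 ] [0.03376041 0.00048278 0.1419472 ]
top plane fit [0.00774173 0.00146703 0.14175331]
```

View pics/w4.png

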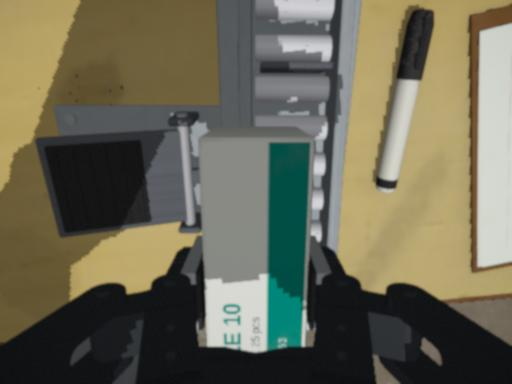

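Carton held straight, front end at (255,135), rails at (225,60) and (345,60). All the numbers agree: lane midline y is about -0.399 at the stop, and contact should come at TCP z of about 0.252.

{"op": "arm_command", "data": {"moves": [{"tx": 0, "ty": -0.53, "tz": 0, "rx": 0, "ry": 0, "rz": 0}, {"tx": 0, "ty": -0.53, "tz": 0, "rx": 0, "ry": 0, "rz": 0}, {"tx": 0, "ty": 0, "tz": -0.4, "rx": 0, "ry": 0, "rz": 0}, {"tx": 0, "ty": 0, "tz": -0.4, "rx": 0, "ry": 0, "rz": 0}, {"tx": 0, "ty": 0, "tz": -0.4, "rx": 0, "ry": 0, "rz": 0}, {"tx": 0, "ty": 0, "tz": -0.4, "rx": 0, "ry": 0, "rz": 0}, {"tx": 0, "ty": 0, "tz": -0.4, "rx": 0, "ry": 0, "rz": 0}, {"tx": 0, "ty": 0, "tz": -0.2, "rx": 0, "ry": 0, "rz": 0}, {"tx": 0, "ty": 0, "tz": 0, "rx": 0, "ry": 0, "rz": 0}, {"tx": 0, "ty": 0, "tz": 0, "rx": 0, "ry": 0, "rz": 0}]}}

```text
time_s: 12.6
eef_pos: [0.521, -0.3927, 0.2708]
tool_rot: [0.996, -0.062, -0.069, -0.005]
wrist_force: [0.5, -1.1, -1.2]
grip_width: 0.0367
gripper_force: 60.1
```

```bash
python3 chk.py
python3 - <<'E'
from h import *
c=camera("top");P=world(c);save(c,"t5.png")
E
```

```text
12.6 [ 0.521  -0.3927  0.2708] x [ 0.983 -0.124 -0.139] z [-0.137  0.018 -0.99 ] [ 0.5 -1.1 -1.2]
w4 th -0.13065710140140688 S0 [ 0.56718462 -0.39972355  0.052     ] rail gap 0.05729144053522778 n 3060 3417 k 0.019038096512385895 -0.019038096511523873 roller h95 0.001615866697326222 slope [-0.14546849  0.05151156]
 stop pts 937 t pct [-0.0183  0.0006  0.002   0.0033  0.0044] h [0.0213 0.0226]
 rubber (t,a) ((-79.93180847167969, -123.95492553710938), (74.39435577392578, 67.85223388671875), 1.0114965438842773) z 0.0473521260208786
carton top tool 14934 [ 0.01000073 -0.02487812  0.13701541] [0.05520012 0.02561474 0.14898827] [0.03378771 0.00048017 0.14194812]
top plane fit [0.00829547 0.00148404 0.14175499]
```

{"op": "arm_command", "data": {"moves": [{"tx": 0, "ty": -0.03, "tz": -0.3, "rx": 0, "ry": 0, "rz": 0}, {"tx": 0, "ty": 0, "tz": -0.3, "rx": 0, "ry": 0, "rz": 0}, {"tx": 0, "ty": 0, "tz": -0.2, "rx": 0, "ry": 0, "rz": 0}, {"tx": 0, "ty": 0, "tz": -0.1, "rx": 0, "ry": 0, "rz": 0}, {"tx": 0, "ty": 0, "tz": 0, "rx": 0, "ry": 0, "rz": 0}, {"tx": 0, "ty": 0, "tz": 0, "rx": 0, "ry": 0, "rz": 0}]}}

```text
time_s: 13.3
eef_pos: [0.5219, -0.3932, 0.2537]
tool_rot: [0.996, -0.062, -0.068, -0.004]
wrist_force: [1.2, 0.7, 5.9]
grip_width: 0.0368
gripper_force: 60.9
```

{"op": "arm_command", "data": {"moves": [{"tx": 0, "ty": 0, "tz": 0, "rx": 0, "ry": 0, "rz": 0}, {"tx": 0, "ty": 0, "tz": 0, "rx": 0, "ry": 0, "rz": 0}, {"tx": 0, "ty": 0, "tz": 0, "rx": 0, "ry": 0, "rz": 0}, {"tx": 0, "ty": 0, "tz": 0, "rx": 0, "ry": 0, "rz": 0}, {"tx": 0, "ty": 0, "tz": 0, "rx": 0, "ry": 0, "rz": 0}, {"tx": 0, "ty": 0, "tz": 0, "rx": 0, "ry": 0, "rz": 0}], "gripper": 0.75}}

```text
time_s: 13.9
eef_pos: [0.5208, -0.3933, 0.2526]
tool_rot: [0.996, -0.062, -0.069, -0.005]
wrist_force: [-0.3, -0.3, 0.0]
grip_width: 0.0642
gripper_force: 0.0
```

{"op": "arm_command", "data": {"moves": [{"tx": 0.05, "ty": 0, "tz": 0.4, "rx": 0, "ry": 0, "rz": 0}, {"tx": 0.06, "ty": 0, "tz": 0.4, "rx": 0, "ry": 0, "rz": 0}, {"tx": 0.08, "ty": 0, "tz": 0.6, "rx": 0, "ry": 0, "rz": 0}, {"tx": 0.1, "ty": 0, "tz": 0.8, "rx": 0, "ry": 0, "rz": 0}, {"tx": 0.1, "ty": 0, "tz": 0.8, "rx": 0, "ry": 0, "rz": 0}, {"tx": 0.1, "ty": 0, "tz": 0.8, "rx": 0, "ry": 0, "rz": 0}, {"tx": 0.1, "ty": 0, "tz": 0.8, "rx": 0, "ry": 0, "rz": 0}, {"tx": 0, "ty": 0, "tz": 0, "rx": 0, "ry": 0, "rz": 0}, {"tx": 0, "ty": 0, "tz": 0, "rx": 0, "ry": 0, "rz": 0}]}}

```text
time_s: 14.8
eef_pos: [0.5327, -0.3932, 0.3453]
tool_rot: [0.996, -0.062, -0.069, -0.004]
wrist_force: [0.9, -0.8, -0.1]
grip_width: 0.064
gripper_force: 0.0
```

```bash
cat > carton.py <<'E'
from chk import *
S=np.array([.569,-.399,.052]);th=-.128;cs,sn=np.cos(.14),np.sin(.14)
d=np.array([np.cos(th)*cs,np.sin(th)*cs,-sn]);n=np.array([np.sin(th),-np.cos(th),0]);u=np.cross(n,d)
def look(name):
    s=state();c=camera("wrist");save(c,name);P=world(c,s)-S
    t,a,h=P@d,P@n,P@u
    m=(abs(a)<.03)&(t>-.2)&(t<.17)&(abs(h-.05)<.006)
    q=(np.c_[t,a][m.ravel()[:]] if 0 else np.stack([t[m],a[m]],1))
    if len(q)>50: print("carton top (t,a)",cv2.minAreaRect((q*1000).astype(np.float32)),"h",np.percentile(h[m],[5,50,95]))
    r=(t>-.11)&(t<-.05)&(a<-.1)&(a>-.16)
    print("pedal z",np.median((P[...,2]+.052)[r]))
E
python3 -c "
from carton import *
look('w6.png')"
```

```text
14.8 [ 0.5327 -0.3932  0.3453] x [ 0.983 -0.124 -0.138] z [-0.137  0.017 -0.99 ] [ 0.9 -0.8 -0.1]
carton top (t,a) ((-59.200706481933594, 0.7775402069091797), (38.45059585571289, 110.48929595947266), 89.99624633789062) h [0.05011275 0.05125041 0.0523099 ]
pedal z 0.05064576531710499
```

View pics/w6.png

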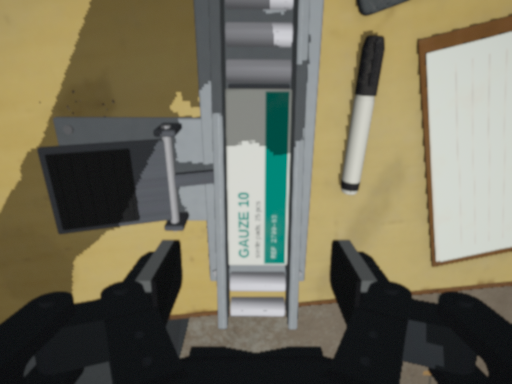

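The carton is at (258,175), upright between the rails. Its centre is 59 mm uphill of the stop and 0.8 mm off the midline, so it rests against the stop. The pedal is up at (95,185). Next I close the gripper and go over the pedal.

{"op": "arm_command", "data": {"moves": [{"tx": -0.16, "ty": 0.92, "tz": 0, "rx": -0.02, "ry": -0.17, "rz": 0}, {"tx": -0.16, "ty": 0.92, "tz": 0, "rx": -0.02, "ry": -0.17, "rz": 0}, {"tx": -0.16, "ty": 0.92, "tz": 0, "rx": -0.02, "ry": -0.17, "rz": 0}, {"tx": -0.16, "ty": 0.92, "tz": 0, "rx": -0.02, "ry": -0.17, "rz": 0}, {"tx": -0.16, "ty": 0.92, "tz": 0, "rx": -0.02, "ry": -0.17, "rz": 0}, {"tx": -0.16, "ty": 0.92, "tz": 0, "rx": -0.02, "ry": -0.17, "rz": 0}, {"tx": -0.16, "ty": 0.92, "tz": 0, "rx": -0.02, "ry": -0.17, "rz": 0}, {"tx": -0.16, "ty": 0.92, "tz": 0, "rx": -0.02, "ry": -0.17, "rz": 0}, {"tx": 0, "ty": 0, "tz": -0.9, "rx": 0, "ry": 0, "rz": 0}, {"tx": 0, "ty": 0, "tz": -0.9, "rx": 0, "ry": 0, "rz": 0}, {"tx": 0, "ty": 0, "tz": -0.9, "rx": 0, "ry": 0, "rz": 0}, {"tx": 0, "ty": 0, "tz": -0.9, "rx": 0, "ry": 0, "rz": 0}, {"tx": 0, "ty": 0, "tz": 0, "rx": 0, "ry": 0, "rz": 0}, {"tx": 0, "ty": 0, "tz": 0, "rx": 0, "ry": 0, "rz": 0}], "gripper": 0}}

```text
time_s: 16.25
eef_pos: [0.5068, -0.246, 0.2723]
tool_rot: [0.998, -0.063, -0.002, -0.001]
wrist_force: [0.8, 0.1, 0.1]
grip_width: -0.0003
gripper_force: 0.0
```

```bash
python3 -c "
from carton import *
look('w7.png')"
```

```text
16.25 [ 0.5068 -0.246   0.2723] x [ 0.992 -0.125 -0.004] z [-0.003  0.003 -1.   ] [0.8 0.1 0.1]
pedal z 0.15975853622432315
```

View pics/w7.png

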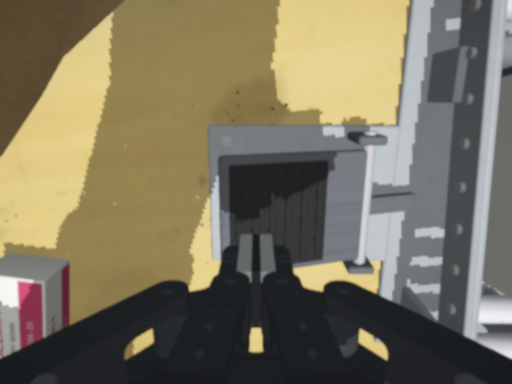

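The closed fingertips at (257,240) are over the outer part of the pedal's rubber (278,212). Pressing.

{"op": "arm_command", "data": {"moves": [{"tx": 0, "ty": 0, "tz": -0.5, "rx": 0, "ry": 0, "rz": 0}, {"tx": 0, "ty": 0, "tz": -0.5, "rx": 0, "ry": 0, "rz": 0}, {"tx": 0, "ty": 0, "tz": -0.5, "rx": 0, "ry": 0, "rz": 0}, {"tx": 0, "ty": 0, "tz": -0.25, "rx": 0, "ry": 0, "rz": 0}, {"tx": 0, "ty": 0, "tz": -0.25, "rx": 0, "ry": 0, "rz": 0}, {"tx": 0, "ty": 0, "tz": -0.25, "rx": 0, "ry": 0, "rz": 0}, {"tx": 0, "ty": 0, "tz": -0.25, "rx": 0, "ry": 0, "rz": 0}, {"tx": 0, "ty": 0, "tz": -0.25, "rx": 0, "ry": 0, "rz": 0}, {"tx": 0, "ty": 0, "tz": -0.25, "rx": 0, "ry": 0, "rz": 0}, {"tx": 0, "ty": 0, "tz": -0.25, "rx": 0, "ry": 0, "rz": 0}, {"tx": 0, "ty": 0, "tz": -0.25, "rx": 0, "ry": 0, "rz": 0}, {"tx": 0, "ty": 0, "tz": 0, "rx": 0, "ry": 0, "rz": 0}, {"tx": 0, "ty": 0, "tz": 0, "rx": 0, "ry": 0, "rz": 0}]}}

```text
time_s: 17.6
eef_pos: [0.5076, -0.2454, 0.2045]
tool_rot: [0.998, -0.062, -0.001, -0.001]
wrist_force: [-4.7, 5.0, 23.5]
grip_width: 0.0
gripper_force: 11.4
```

{"op": "arm_command", "data": {"moves": [{"tx": 0, "ty": 0, "tz": 0, "rx": 0, "ry": 0, "rz": 0}, {"tx": 0, "ty": 0, "tz": 0, "rx": 0, "ry": 0, "rz": 0}, {"tx": 0, "ty": 0, "tz": 0, "rx": 0, "ry": 0, "rz": 0}, {"tx": 0, "ty": 0, "tz": 0, "rx": 0, "ry": 0, "rz": 0}, {"tx": 0, "ty": 0, "tz": 0, "rx": 0, "ry": 0, "rz": 0}, {"tx": 0, "ty": 0, "tz": 0, "rx": 0, "ry": 0, "rz": 0}, {"tx": 0, "ty": 0, "tz": 0, "rx": 0, "ry": 0, "rz": 0}, {"tx": 0, "ty": 0, "tz": 0, "rx": 0, "ry": 0, "rz": 0}, {"tx": 0, "ty": 0, "tz": 0, "rx": 0, "ry": 0, "rz": 0}, {"tx": 0, "ty": 0, "tz": 0, "rx": 0, "ry": 0, "rz": 0}, {"tx": 0, "ty": 0, "tz": 0, "rx": 0, "ry": 0, "rz": 0}, {"tx": 0, "ty": 0, "tz": 0, "rx": 0, "ry": 0, "rz": 0}, {"tx": 0, "ty": 0, "tz": 0, "rx": 0, "ry": 0, "rz": 0}, {"tx": 0, "ty": 0, "tz": 0, "rx": 0, "ry": 0, "rz": 0}, {"tx": 0, "ty": 0, "tz": 0, "rx": 0, "ry": 0, "rz": 0}, {"tx": 0, "ty": 0, "tz": 0, "rx": 0, "ry": 0, "rz": 0}, {"tx": 0, "ty": 0, "tz": 0, "rx": 0, "ry": 0, "rz": 0}, {"tx": 0, "ty": 0, "tz": 0, "rx": 0, "ry": 0, "rz": 0}, {"tx": 0, "ty": 0, "tz": 0, "rx": 0, "ry": 0, "rz": 0}, {"tx": 0, "ty": 0, "tz": 0, "rx": 0, "ry": 0, "rz": 0}]}}

```text
time_s: 19.6
eef_pos: [0.5076, -0.2454, 0.2045]
tool_rot: [0.998, -0.062, -0.0, -0.001]
wrist_force: [-4.5, 5.7, 22.4]
grip_width: -0.0003
gripper_force: 11.3
```

```bash
cat > fin.py <<'E'
from carton import *
state()
for k in range(2):
    c=camera("top");P=world(c)-S;t,a,h=P@d,P@n,P@u
    m=(abs(a)<.03)&(t>-.2)&(t<.2)&(h>.044)&(h<.06)
    q=np.stack([t[m],a[m]],1)
    print("carton",len(q),cv2.minAreaRect((q*1000).astype(np.float32)) if len(q)>20 else "","h",np.percentile(h[m],[5,50,95]) if len(q)>20 else "")
r=(t>-.1)&(t<-.06)&(a<-.13)&(a>-.15);print("pedal z",np.median((P[...,2]+.052)[r]))
r=(abs(t)<.008)&(abs(a)<.015);print("stop h max",np.percentile(h[r],[50,90,100]))
E
python3 fin.py
```

```text
19.6 [ 0.5076 -0.2454  0.2045] x [ 0.992 -0.124 -0.001] z [-0.001  0.002 -1.   ] [-4.5  5.7 22.4]
carton 521 ((95.30575561523438, -2.2752723693847656), (111.79266357421875, 39.40322494506836), 0.3331793248653412) h [0.04600735 0.05022172 0.05342182]
carton 524 ((96.40190124511719, -1.9812564849853516), (112.52828979492188, 40.019229888916016), 1.1728894710540771) h [0.04616901 0.05007832 0.05356199]
pedal z 0.38546179388473445
stop h max [-0.00489397  0.00012737  0.00627559]
```

The carton is at the end plate with its centre about 96 mm past the stop. I release the pedal slowly and lift away.

{"op": "arm_command", "data": {"moves": [{"tx": 0, "ty": 0, "tz": 0.25, "rx": 0, "ry": 0, "rz": 0}, {"tx": 0, "ty": 0, "tz": 0.25, "rx": 0, "ry": 0, "rz": 0}, {"tx": 0, "ty": 0, "tz": 0.25, "rx": 0, "ry": 0, "rz": 0}, {"tx": 0, "ty": 0, "tz": 0.25, "rx": 0, "ry": 0, "rz": 0}, {"tx": 0, "ty": 0, "tz": 0.25, "rx": 0, "ry": 0, "rz": 0}, {"tx": 0, "ty": 0, "tz": 0.25, "rx": 0, "ry": 0, "rz": 0}, {"tx": 0, "ty": 0, "tz": 0.5, "rx": 0, "ry": 0, "rz": 0}, {"tx": 0, "ty": 0, "tz": 0.9, "rx": 0, "ry": 0, "rz": 0}, {"tx": 0, "ty": 0, "tz": 0.9, "rx": 0, "ry": 0, "rz": 0}, {"tx": 0, "ty": 0, "tz": 0.9, "rx": 0, "ry": 0, "rz": 0}, {"tx": 0, "ty": 0, "tz": 0.9, "rx": 0, "ry": 0, "rz": 0}, {"tx": -0.5, "ty": 0.5, "tz": 0.9, "rx": 0, "ry": 0, "rz": 0}, {"tx": -0.5, "ty": 0.9, "tz": 0.5, "rx": 0, "ry": 0, "rz": 0}, {"tx": 0, "ty": 0.9, "tz": 0, "rx": 0, "ry": 0, "rz": 0}, {"tx": 0, "ty": 0.9, "tz": 0, "rx": 0, "ry": 0, "rz": 0}, {"tx": 0, "ty": 0.9, "tz": 0, "rx": 0, "ry": 0, "rz": 0}, {"tx": 0, "ty": 0.9, "tz": 0, "rx": 0, "ry": 0, "rz": 0}, {"tx": 0, "ty": 0, "tz": 0, "rx": 0, "ry": 0, "rz": 0}, {"tx": 0, "ty": 0, "tz": 0, "rx": 0, "ry": 0, "rz": 0}, {"tx": 0, "ty": 0, "tz": 0, "rx": 0, "ry": 0, "rz": 0}]}}

```text
time_s: 21.7
eef_pos: [0.4869, -0.147, 0.3428]
tool_rot: [0.998, -0.063, -0.001, -0.001]
wrist_force: [-0.9, 0.7, -0.2]
grip_width: -0.0002
gripper_force: 0.0
```

```bash
python3 fin.py
```

```text
21.7 [ 0.4869 -0.147   0.3428] x [ 0.992 -0.126 -0.002] z [-0.002  0.002 -1.   ] [-0.9  0.7 -0.2]
carton 514 ((95.53718566894531, -1.6596393585205078), (39.915802001953125, 111.55506896972656), 89.5435562133789) h [0.04671039 0.04980205 0.05340599]
carton 527 ((96.21180725097656, -1.8915786743164062), (112.64179229736328, 40.20396041870117), 1.168145775794983) h [0.04618033 0.05020349 0.05373369]
pedal z 0.049490656548883794
stop h max [0.00673602 0.01970703 0.02304599]
```

The carton is still at the end plate, the pedal is up (about 50 mm), the stop is up (about 20 mm) and the robot touches nothing.

```bash
python3 -c "
from station import *
print(job_done())"
```

```text
the job is handed in; nothing more can be done
None
```

The job is handed in: the long carton rests at the lane's end plate about 96 mm past the stop, the pedal and stop are up again, and the short cartons were not touched; no verdict was returned.

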